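# Shut the rice cooker and start it

### The job

Get the rice cooker going with the closed fingers, picking nothing up: push its open lid down until it is fully shut, then tip the white rocker by pressing down its raised half until that half is fully down, and after that press the round green start key all the way down and let it spring back. Keep to that order, do not press the red cancel key, do not throw the lid right back, and leave the jar, scoop, skimmer and trivet where they lie.

Things in the scene. Friction and masses are not known exactly. Their poses are not given: they have to be found in the camera images.
- cooker: White rice cooker, fixed, 335 mm deep, 238 mm wide. Origin on the work surface under the centre of its round body; x from control deck to lid hinge (away from the robot), y left, z up. The level black deck, on the robot's side, is 140 mm up, x -198 to -119, y -103 to 103 mm. Start key, cancel key and rocker stand on it at x = -152, y = 60, 0, -60 mm, in an order that varies.
- lid (a joint): Angle of the cooker's lid in rad: 0 shut, growing as it opens (it starts 0.6 to 0.9 open, stop at 1.2). Round white lid 238 mm across and 30 mm thick, hinged at its far edge. The hinge is stiff: the lid stays where it is left, and about 1 to 6 N at lid_push, square to the lid, moves it down.
- lid_hinge (a point): Point on the lid's hinge axis, fixed on the cooker at its x = 122 mm, y = 0, 166 mm above the work surface. The axis runs along the cooker's y.
- lid_push (a point): Point on the lid's flat outer (upper) face, on its middle line near the free edge: the place to push. It moves with the lid: 190 mm from the hinge axis along the lid and 30 mm off it, square to the lid. The flat face goes on 26 mm beyond it, the free edge is 51 mm beyond. Lid shut: face level, 196 mm above the work surface.
- mode (a joint): Angle of the white rocker in rad: 0 off (half towards the robot raised, far half level), 0.4 on (near half pressed level, far half raised). It starts at 0 to 0.05 and stays where it is left; about 1 to 5 N on the near half tips it.
- mode_near (a point): Point on top of the rocker's near half (towards the robot), 16 mm from its pivot. V-shaped white rocker, 48 mm long along the cooker's x, 26 mm wide, on a grey 58 x 36 mm block; a thin blue line marks the near half. Raised, this point is 164 mm above the work surface; fully down, 158 mm.
- start (a joint): Travel of the start key in m: 0 up, 0.006 fully down. A spring returns it; 1.5 N starts it, 5 N holds it fully down.
- start_top (a point): Centre of the top of the green start key, a round key 30 mm across in a round grey housing 46 mm across; the key's top is 162 mm above the work surface and stands 10 mm proud of the housing. Pressed straight down.
- cancel (a joint): Travel of the red cancel key in m: 0 up, 0.006 fully down. Not to be pressed.
- cancel_top (a point): Centre of the top of the red cancel key, of the same size and height as the start key.
- jar: Small glass jar with a steel screw cap, 64 mm across, 85 mm high, standing to the cooker's left. Origin under its centre.
- scoop: Blue plastic scoop lying to the cooker's right: round cup 60 mm across and 22 mm high with a flat handle reaching 128 mm to its -x. Origin under the cup's centre.
- skimmer: Stainless steel skimmer lying to the cooker's right: disc 96 mm across, 4 mm thick, with a thin handle reaching 270 mm to its -x. Origin under the disc's centre.
- trivet: Folded orange silicone trivet lying to the cooker's left, 110 x 160 mm, 15 mm thick. Origin under its centre.

How it is judged:
By the outcome, as a careful person would: the job done as asked, in the order asked, and still so for the second after the job is handed in, with the robot touching nothing.
It also fails if it takes over 45 s, if anything falls off the work surface, if the arm or the gripper's body presses on something with over 40 N, if the wrist force passes 120 N, or if a joint passes its speed limit or range.

### The arm

A 7-joint arm with a two-finger parallel gripper is mounted at the origin on the work surface. World frame = base frame: x ahead of the robot, y to its left, z up, the work surface at z = 0. Lengths are in mm, angles in rad, forces in N, time in s.
With the tool pointing down it reaches from about 400 to 925 mm from the base axis. Payload 5.6 kg.
Tool frame: the origin (TCP) lies at the very end of the fingers, on their centre line; the grasp point (between the pads) lies 19 mm behind it; z points along the fingers, y is the line along which they close (so a half turn about z gives the same grasp; the last joint's range is limited). The gripper opens to 85 mm and grips with 20 to 120 N. Pads are 22 mm wide; open, the fingers measure 114 mm over their backs; the gripper's body (76 mm by 85 mm) begins 54 mm behind the grasp point. The pads swing forward as they close: fully open they stand 13 mm farther back than shut.
Start: joints at [-1.224, 0.468, -0.012, 1.603, 0.006, 1.071, -0.056], TCP at [247.042, 601.231, 231.29] pointing down, gripper open.
Joint ranges: [-2.53, 2.53], [-0.31, 2.02], [-1.57, 1.55], [0.28, 2.44], [-1.29, 4.43], [0.15, 1.84], [-2.92, 2.92]. Speed limits (rad/s): [2.57, 2.57, 3.14, 3.14, 3.14, 3.14, 3.14].

### API

Orientations are given as a 3x3 rotation matrix whose columns are the frame's x, y, z axes.
In Python, from cell import env, eyes gives the robot as it stands.
- The arm moves only by the tool arm_command, never from a script. Its argument "commands" is a list of rows, each an object with "travel": the shift along the tool's x, y, z in m, a list of three; "twist": the turn, a rotation vector about the tool's x, y, z in rad, a list of three; "fingers": the opening, from 0 (shut) to 1 (fully open). In form: [{"travel": [tx, ty, tz], "twist": [wx, wy, wz], "fingers": fingers}, ...]. A call has 1 to 12 rows; each row is the pose to reach, as a shift and turn from the pose commanded when the call began, along the tool's axes at that moment; what a row does not reach only later rows make up. A row lasts 1/8 s, in which the tool goes at most 62.5 mm and 10.7 degrees, less where a joint would pass 70% of its speed; a pose out of reach is approached as far as the arm can. A call with a gripper value outside its range is refused whole. The fingers move at their own pace and stop on an object; "newtons" is the grip in N (left out, the last holds). Time passes only in rows, so rows that repeat a pose let the fingers close. It gives the time, the measured TCP pose, the force, the opening and the grip force at its end, in the units of the state.
- env.sense(): the state, without advancing time (a new reading comes with each control period).
- eyes.capture(name): name is "scene" or "top" or "wrist"; returns the picture (480x640x3 uint8, red, green, blue); there is no depth.
- eyes.get_calibration(name): a dict with "K" (3x3 intrinsics, pixels), "R" (3x3) and "t" (3): a world point X has camera coordinates R X + t; the wrist camera has in their place "T_tool_cam" (4x4, takes a point from camera to tool coordinates, whose origin is the TCP and whose axes are the flange's). Camera axes: x right, y down, z forward; pixel columns grow to the right and rows downward; lengths in mm; the calibration is good to about 2 mm. A picture is of the moment at which its call begins: read the wrist's pose just before it. get_calibration takes no time and is no camera call.
- env.sign_off(): hands the job in; it is judged then, once.
The state is a dict: "time_s": time; "q": joint angles; "dq": joint speeds; "joint_efforts": joint torques, N m; "eef_pos": TCP position; "ee_rot": TCP orientation; "wrist_force": force on the tool from outside, world axes, zero at the start; "wrist_torque": the same for the moment, N m; "opening": finger opening in mm; "finger_force": force on a finger pad.
Only numpy, scipy, OpenCV 4.12 (cv2) and the standard library are available. Lean on these libraries where they do the work, as an engineer would, in place of code of your own. Each camera call takes 0.05 s, during which the arm holds its last target. There are 200 camera calls.

## Working session

There is one attempt and no reset: what is moved stays moved. The work goes in short steps, Python scripts to look and compute and a tool call to move; the robot and the scene stay as the last step left them, time stands still between calls to the robot, and variables do not carry over. Pictures are saved under pics/ and viewed, at most 10 in all, crops included, and the job is handed in when it is done.

Besides the shell and the picture viewer there is one more tool, called after "Emit:" by a JSON object that holds its "api" and its "payload". arm_command: Moves the arm, as the interface text tells. Its arguments: {"type":"object","properties":{"commands":{"type":"array","items":{"type":"object","properties":{"travel":{"type":"array","items":{"type":"number"}},"twist":{"type":"array","items":{"type":"number"}},"fingers":{"type":"number"}}}},"newtons":{"type":"number"}},"required":["commands"]}

```bash
mkdir -p pics
python3 - <<'E'
from cell import env, eyes
import cv2,numpy as np
s=env.sense();print(s['time_s'],s['eef_pos'],np.round(s['ee_rot'],3),s['opening'])
for n in('scene','top'):
    cv2.imwrite(f'pics/{n}0.png',eyes.capture(n)[:,:,::-1]);c=eyes.get_calibration(n);print(n,np.round(c['K'],1).tolist(),np.round(c['R'],3).tolist(),np.round(c['t'],1))
E
```

```text
0.0 [246.84378356 600.66242508 230.28923991] [[-0.925  0.38  -0.001]
 [ 0.38   0.925 -0.002]
 [-0.    -0.002 -1.   ]] 84.94662863134296
scene [[473.5, 0.0, 328.0], [0.0, 473.5, 237.0], [0.0, 0.0, 1.0]] [[-0.938, -0.345, -0.02], [-0.246, 0.707, -0.662], [0.243, -0.617, -0.749]] [577.4 263.7 890.2]
top [[611.0, 0.0, 313.2], [0.0, 611.0, 241.8], [0.0, 0.0, 1.0]] [[0.014, -1.0, -0.006], [-0.987, -0.013, -0.162], [0.162, 0.008, -0.987]] [  10.9  597.7 1477.8]
```

View pics/scene0.png

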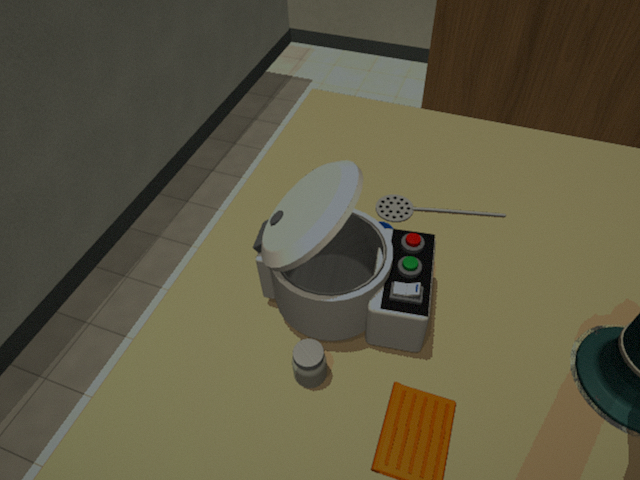

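View pics/top0.png

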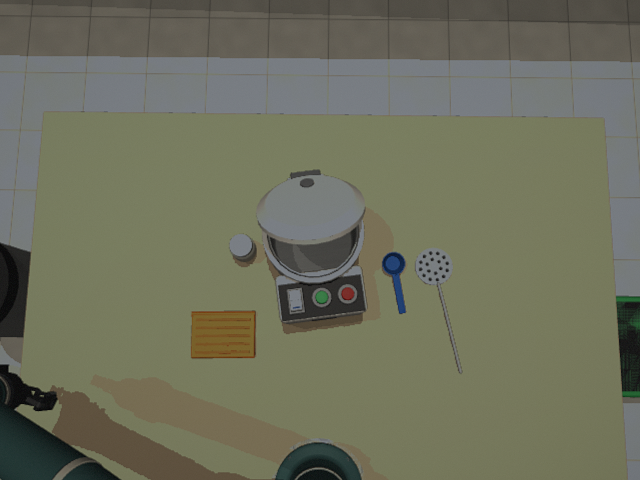

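Rocker (white, left), green start (middle, top view ~321,297), red cancel (right, ~347,294); lid open, its free edge at about (312,243) in the top view.

```bash
cat > h.py <<'E'
import cv2,numpy as np
from cell import env,eyes
def ray(n,uv):
    c=eyes.get_calibration(n);K,R,t=map(np.array,(c['K'],c['R'],c['t']))
    d=R.T@np.linalg.solve(K,[*uv,1.]);return -R.T@t,d/np.linalg.norm(d)
def onz(n,uv,z):
    o,d=ray(n,uv);return o+d*(z-o[2])/d[2]
def cent(im,col):
    h=cv2.cvtColor(im,cv2.COLOR_RGB2HSV)
    m=cv2.inRange(h,(50,120,60),(75,255,255)) if col=='g' else cv2.inRange(h,(0,160,80),(5,255,255))|cv2.inRange(h,(175,160,80),(179,255,255))
    n,_,st,ce=cv2.connectedComponentsWithStats(m);return [(st[i,4],ce[i].round(1)) for i in range(1,n) if st[i,4]>25]
E
python3 - <<'E'
from h import *
P={}
for n in('scene','top'):
    im=cv2.imread(f'pics/{n}0.png')[:,:,::-1].copy()
    for c in'gr':
        L=cent(im,c);print(n,c,L)
        for a,u in L: print(onz(n,u,162).round(1))
t=cv2.imread('pics/top0.png')[150:340,210:420];cv2.imwrite('pics/topc.png',cv2.resize(t,None,fx=3.5,fy=3,interpolation=cv2.INTER_CUBIC))
E
```

```text
scene g [(np.int32(155), array([410., 262.]))]
[449.6   1.1 162. ]
scene r [(np.int32(132), array([412.9, 238.1]))]
[458.4 -58.4 162. ]
top g [(np.int32(117), array([321.2, 296.9])), (np.int32(117), array([627.8, 299. ])), (np.int32(54), array([636. , 323.5])), (np.int32(102), array([631. , 393.5]))]
[452.   -1.8 162. ]
[ 456.7 -697.2  162. ]
[ 401.8 -711.9  162. ]
[ 247.9 -689.9  162. ]
top r [(np.int32(113), array([347.3, 293.5]))]
[460.5 -61.1 162. ]
```

View pics/topc.png

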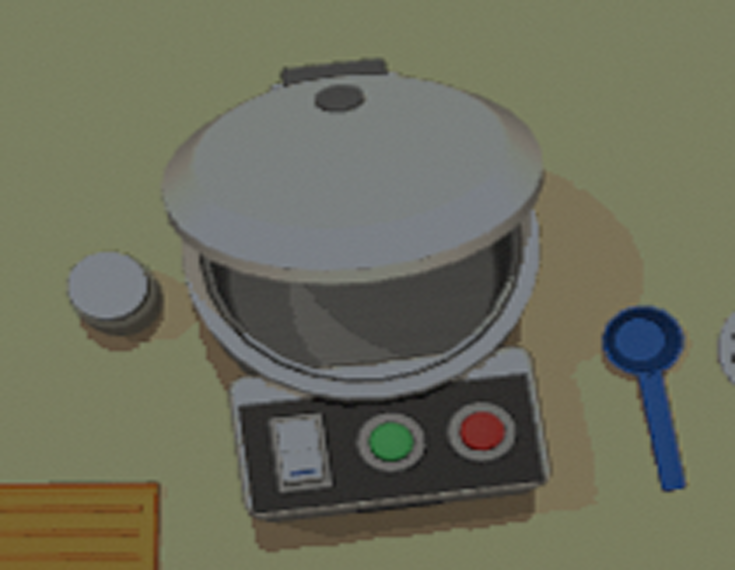

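```bash
cat >> h.py <<'E'
g=np.array([450.8,-.4]);r=np.array([459.4,-59.8])
Y=(g-r)/np.linalg.norm(g-r);X=np.array([Y[1],-Y[0]]);O=g+152*X
def C(x,y,z): return np.array([*(O+x*X+y*Y),z])
def push(a,d=190,e=30): return C(122-d*np.cos(a)+e*np.sin(a),0,166+d*np.sin(a)+e*np.cos(a))
RT=np.column_stack([[*-X,0],[*Y,0],[0,0,-1]])
def go(p,pose=None):
    from scipy.spatial.transform import Rotation as Q
    s=env.sense();R=np.array(s['ee_rot']);d=R.T@(p-s['eef_pos'])/1000
    print('travel',d.round(4),'twist',Q.from_matrix(R.T@RT).as_rotvec().round(3),'rows',np.linalg.norm(d)/.0625)
E
python3 - <<'E'
from h import *
from scipy.spatial.transform import Rotation as Q
print(O,X,Y)
for v in (241.7,237.5):
  o,d=ray('top',(315.7,v));k=((O-o[:2])@Y)/(d[:2]@Y)
  # ray is near-vertical and nearly in plane y_c=0: take cooker x,z along it
  zs=np.arange(200,420,1.);p=o+d*((zs-o[2])/d[2])[:,None];x=(p[:,:2]-O)@X-122
  for e in(0,30):
    i=np.argmin(abs(np.hypot(x,zs-166)-np.hypot(236,e)));print(v,e,zs[i],np.arctan2(zs[i]-166,-x[i])-np.arctan2(e,236))
for a in(.6,.75,.9):print(a,push(a).round(1))
go(np.array([247,600,440.]));go(np.array([620,24,440.]))
E
```

```text
[601.23153542  21.37964991] [0.98968115 0.14328717] [-0.14328717  0.98968115]
241.7 0 327.0 0.7522848329129826
241.7 30 330.0 0.6336428519275691
237.5 0 335.0 0.7980214699544038
237.5 30 337.0 0.6764306442559203
0.6 [583.5  18.8 298. ]
0.75 [604.6  21.9 317.5]
0.9 [628.3  25.3 333.5]
travel [-0.0005 -0.001  -0.2096] twist [-0.002 -0.    -0.534] rows 3.3535017947326744
travel [-0.5644 -0.392  -0.2089] twist [-0.002 -0.    -0.534] rows 11.491596020401992
```

Emit:
{"api": "arm_command", "payload": {"commands": [{"travel": [0, 0, -0.06], "twist": [0, 0, -0.15], "fingers": 0}, {"travel": [0, 0, -0.12], "twist": [0, 0, -0.3], "fingers": 0}, {"travel": [-0.03, -0.02, -0.17], "twist": [0, 0, -0.45], "fingers": 0}, {"travel": [-0.07, -0.05, -0.2], "twist": [0, 0, -0.534], "fingers": 0}, {"travel": [-0.12, -0.083, -0.209], "twist": [0, 0, -0.534], "fingers": 0}, {"travel": [-0.17, -0.118, -0.209], "twist": [0, 0, -0.534], "fingers": 0}, {"travel": [-0.22, -0.153, -0.209], "twist": [0, 0, -0.534], "fingers": 0}, {"travel": [-0.27, -0.188, -0.209], "twist": [0, 0, -0.534], "fingers": 0}, {"travel": [-0.32, -0.222, -0.209], "twist": [0, 0, -0.534], "fingers": 0}, {"travel": [-0.37, -0.257, -0.209], "twist": [0, 0, -0.534], "fingers": 0}, {"travel": [-0.42, -0.292, -0.209], "twist": [0, 0, -0.534], "fingers": 0}, {"travel": [-0.47, -0.326, -0.209], "twist": [0, 0, -0.534], "fingers": 0}]}}

```text
time_s: 1.6
eef_pos: [558.5, 119.3, 440.1]
ee_rot: [[-0.99, -0.144, -0.0], [-0.144, 0.99, 0.0], [0.0, 0.0, -1.0]]
wrist_force: [0.7, 1.3, -0.6]
opening: -0.2
finger_force: 0.0
```

Run:
```python
from h import *
s=env.sense();print(s['time_s'],np.round(s['eef_pos'],1),s['opening'],s['wrist_force'])
go(push(.75)+[0,0,60])
```

```text
1.6 [558.5 119.3 440.1] -0.17868412316465349 [ 0.68519577  1.32047174 -0.58803493]
travel [-0.0317 -0.103   0.0627] twist [ 0.    -0.     0.001] rows 1.9948739219727678
```

Emit:
{"api": "arm_command", "payload": {"commands": [{"travel": [-0.016, -0.05, 0.02], "twist": [0, 0, 0], "fingers": 0}, {"travel": [-0.032, -0.103, 0.05], "twist": [0, 0, 0], "fingers": 0}, {"travel": [-0.032, -0.103, 0.063], "twist": [0, 0, 0], "fingers": 0}, {"travel": [-0.032, -0.103, 0.083], "twist": [0, 0, 0], "fingers": 0}]}}

```text
time_s: 2.1
eef_pos: [604.3, 23.6, 356.5]
ee_rot: [[-0.99, -0.143, -0.0], [-0.143, 0.99, 0.0], [0.0, 0.0, -1.0]]
wrist_force: [0.1, 0.2, 0.3]
opening: 0.1
finger_force: 0.0
```

Run:
```python
from h import *
cv2.imwrite('pics/scene1.png',eyes.capture('scene')[100:400,200:480,::-1].repeat(2,0).repeat(2,1))
s=env.sense();print(s['time_s'],np.round(s['eef_pos'],1),s['opening'],s['wrist_force'])
go(push(.75))
```

```text
2.15 [602.8  24.3 353.4] -0.11653072012541048 [-1.37824708 -0.7332974  -2.039176  ]
travel [-0.0016 -0.0026  0.036 ] twist [ 0.001 -0.005  0.001] rows 0.5777506750589447
```

View pics/scene1.png

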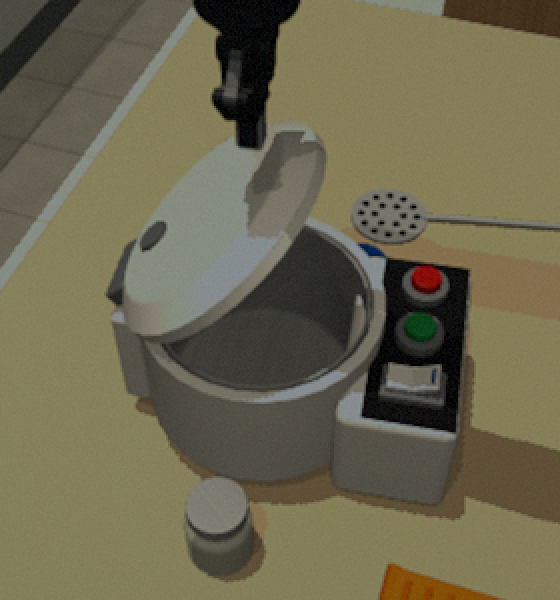

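The closed fingers hover over the lid's outer face (tip ~ (250,140) in the crop), on the middle line near the free edge; descending now.

Emit:
{"api": "arm_command", "payload": {"commands": [{"travel": [0, -0.002, 0.015], "twist": [0, 0, 0], "fingers": 0}, {"travel": [0, -0.002, 0.025], "twist": [0, 0, 0], "fingers": 0}, {"travel": [0, -0.002, 0.035], "twist": [0, 0, 0], "fingers": 0}]}}

```text
time_s: 2.52
eef_pos: [604.7, 22.1, 322.0]
ee_rot: [[-0.99, -0.144, 0.001], [-0.144, 0.99, 0.0], [-0.001, 0.0, -1.0]]
wrist_force: [1.3, -0.1, 2.9]
opening: -0.1
finger_force: 1.7
```

Emit:
{"api": "arm_command", "payload": {"commands": [{"travel": [0.011, 0, 0.012], "twist": [0, 0, 0], "fingers": 0}, {"travel": [0.021, 0, 0.024], "twist": [0, 0, 0], "fingers": 0}, {"travel": [0.031, 0, 0.035], "twist": [0, 0, 0], "fingers": 0}, {"travel": [0.039, 0, 0.046], "twist": [0, 0, 0], "fingers": 0}, {"travel": [0.047, 0, 0.0585], "twist": [0, 0, 0], "fingers": 0}, {"travel": [0.054, 0, 0.071], "twist": [0, 0, 0], "fingers": 0}, {"travel": [0.06, 0, 0.0845], "twist": [0, 0, 0], "fingers": 0}, {"travel": [0.065, 0, 0.098], "twist": [0, 0, 0], "fingers": 0}, {"travel": [0.069, 0, 0.112], "twist": [0, 0, 0], "fingers": 0}, {"travel": [0.07, 0, 0.12], "twist": [0, 0, 0], "fingers": 0}]}}

```text
time_s: 3.78
eef_pos: [534.0, 11.5, 201.0]
ee_rot: [[-0.99, -0.144, -0.003], [-0.144, 0.99, -0.0], [0.003, 0.0, -1.0]]
wrist_force: [-1.0, -0.5, 1.8]
opening: -0.0
finger_force: 1.0
```

Emit:
{"api": "arm_command", "payload": {"commands": [{"travel": [0, 0, 0.004], "twist": [0, 0, 0], "fingers": 0}, {"travel": [0, 0, 0.007], "twist": [0, 0, 0], "fingers": 0}, {"travel": [0, 0, 0.009], "twist": [0, 0, 0], "fingers": 0}, {"travel": [0, 0, 0.009], "twist": [0, 0, 0], "fingers": 0}]}}

```text
time_s: 4.28
eef_pos: [534.8, 11.6, 195.9]
ee_rot: [[-0.99, -0.143, -0.001], [-0.143, 0.99, 0.001], [0.001, 0.001, -1.0]]
wrist_force: [-10.5, -0.8, 22.7]
opening: 0.0
finger_force: 11.0
```

The lid stopped hard at z = 196: shut. Lifting and moving above the rocker's near half.

Run:
```python
from h import *
go(C(-168,60,200))
```

```text
travel [ 0.1009  0.0602 -0.0039] twist [ 0.001 -0.001  0.   ] rows 1.8808013240239418
```

Emit:
{"api": "arm_command", "payload": {"commands": [{"travel": [0, 0, -0.03], "twist": [0, 0, 0], "fingers": 0}, {"travel": [0, 0, -0.06], "twist": [0, 0, 0], "fingers": 0}, {"travel": [0.05, 0.03, -0.06], "twist": [0, 0, 0], "fingers": 0}, {"travel": [0.101, 0.06, -0.06], "twist": [0, 0, 0], "fingers": 0}, {"travel": [0.101, 0.06, -0.06], "twist": [0, 0, 0], "fingers": 0}]}}

```text
time_s: 4.9
eef_pos: [423.6, 58.0, 253.2]
ee_rot: [[-0.989, -0.148, -0.001], [-0.148, 0.989, 0.001], [0.001, 0.001, -1.0]]
wrist_force: [1.4, -0.9, 0.2]
opening: -0.3
finger_force: 0.0
```

Run:
```python
from h import *
s=env.sense();im=eyes.capture('wrist');cv2.imwrite('pics/w1.png',im[:,:,::-1])
c=eyes.get_calibration('wrist');T=np.array(c['T_tool_cam']);K=np.array(c['K'])
R=np.array(s['ee_rot']);p0=np.array(s['eef_pos']);print(p0.round(1))
def on(uv,z):
    d=R@T[:3,:3]@np.linalg.solve(K,[*uv,1.]);o=R@T[:3,3]+p0;return o+d*(z-o[2])/d[2]
h=cv2.cvtColor(im,cv2.COLOR_RGB2HSV)
for k in'gr':
    for a,u in cent(im,k):print(k,a,u,on(u,162).round(1))
m=cv2.inRange(h,(105,90,40),(130,255,255));n,_,st,ce=cv2.connectedComponentsWithStats(m)
for i in range(1,n):
    if st[i,4]>40:print('blue',st[i],ce[i].round(1),on(ce[i],165).round(1))
print('expect g',C(-152,0,162),'mode_near',C(-168,60,164))
t=eyes.capture('scene');cv2.imwrite('pics/s2.png',t[180:360,230:460,::-1].repeat(3,0).repeat(3,1))
```

```text
[423.6  58.  253.2]
g 1183 [235.1 260.9] [ 4.487e+02 -3.000e-01  1.620e+02]
r 1252 [154.5 260.6] [457.2 -58.6 162. ]
blue [  77  170   48  133 3079] [ 98.5 250.9] [454.5 -97.  165. ]
blue [306 243  21   3  52] [316.3 243.8] [426.1  56.5 165. ]
expect g [ 4.508e+02 -4.000e-01  1.620e+02] mode_near [426.36787131  56.68827452 164.        ]
```

View pics/w1.png

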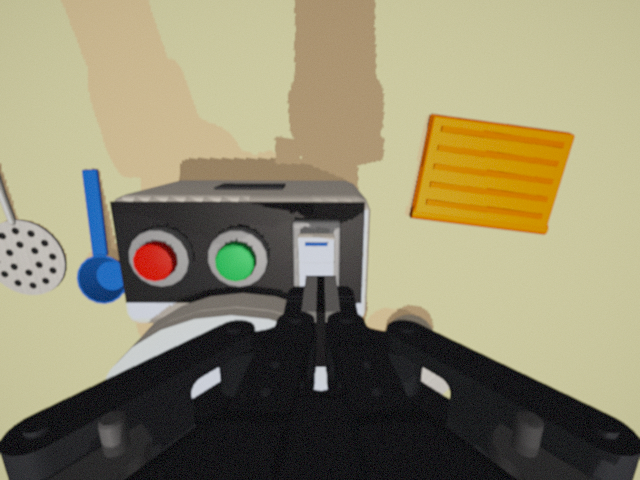

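View pics/s2.png

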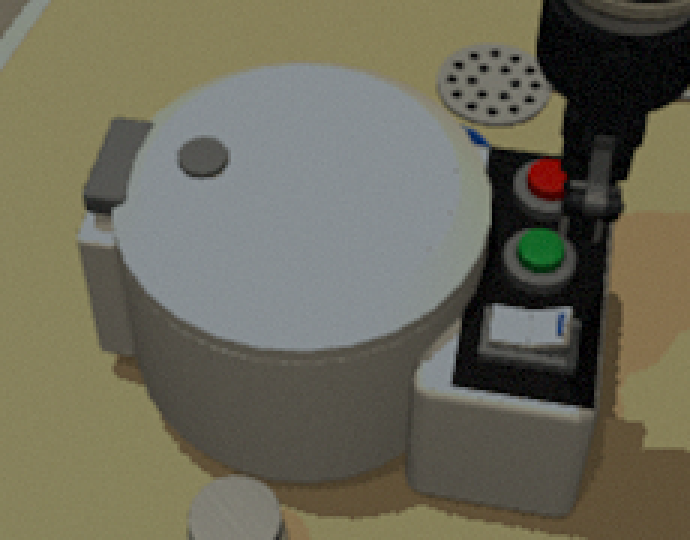

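Lid is shut with its face level. The blue line is at px (316,244), world (426,57), where I expected the rocker's near half, directly under the fingers. Pressing down.

Emit:
{"api": "arm_command", "payload": {"commands": [{"travel": [-0.001, -0.001, 0.04], "twist": [0, 0, 0], "fingers": 0}, {"travel": [-0.001, -0.001, 0.075], "twist": [0, 0, 0], "fingers": 0}, {"travel": [-0.001, -0.001, 0.083], "twist": [0, 0, 0], "fingers": 0}, {"travel": [-0.001, -0.001, 0.087], "twist": [0, 0, 0], "fingers": 0}, {"travel": [-0.001, -0.001, 0.091], "twist": [0, 0, 0], "fingers": 0}, {"travel": [-0.001, -0.001, 0.095], "twist": [0, 0, 0], "fingers": 0}, {"travel": [-0.001, -0.001, 0.098], "twist": [0, 0, 0], "fingers": 0}, {"travel": [-0.001, -0.001, 0.098], "twist": [0, 0, 0], "fingers": 0}]}}

```text
time_s: 6.0
eef_pos: [428.4, 55.7, 157.8]
ee_rot: [[-0.99, -0.143, 0.001], [-0.143, 0.99, 0.001], [-0.001, 0.001, -1.0]]
wrist_force: [-9.6, -3.1, 28.4]
opening: 0.3
finger_force: 13.6
```

Emit:
{"api": "arm_command", "payload": {"commands": [{"travel": [0, 0, -0.03], "twist": [0, 0, 0], "fingers": 0}, {"travel": [0, 0, -0.055], "twist": [0, 0, 0], "fingers": 0}, {"travel": [-0.014, -0.059, -0.055], "twist": [0, 0, 0], "fingers": 0}, {"travel": [-0.014, -0.059, -0.055], "twist": [0, 0, 0], "fingers": 0}]}}

```text
time_s: 6.5
eef_pos: [451.8, -4.2, 211.2]
ee_rot: [[-0.991, -0.137, 0.003], [-0.137, 0.991, -0.001], [-0.003, -0.001, -1.0]]
wrist_force: [0.8, 0.1, -1.5]
opening: 0.1
finger_force: 0.0
```

Run:
```python
from h import *
s=env.sense();print(s['time_s'],np.round(s['eef_pos'],1));go(np.array([450,-.4,162]))
im=eyes.capture('wrist');t=eyes.capture('scene')
a=im[150:350,200:440,::-1].repeat(2,0).repeat(2,1);b=cv2.resize(t[230:330,360:460,::-1].copy(),(300,400))
cv2.imwrite('pics/m3.png',np.hstack([cv2.resize(a,(480,400)),b]))
```

```text
6.5 [451.8  -4.2 211.2]
travel [0.0014 0.0041 0.0492] twist [-0.001  0.003 -0.006] rows 0.7896660517000712
```

View pics/m3.png

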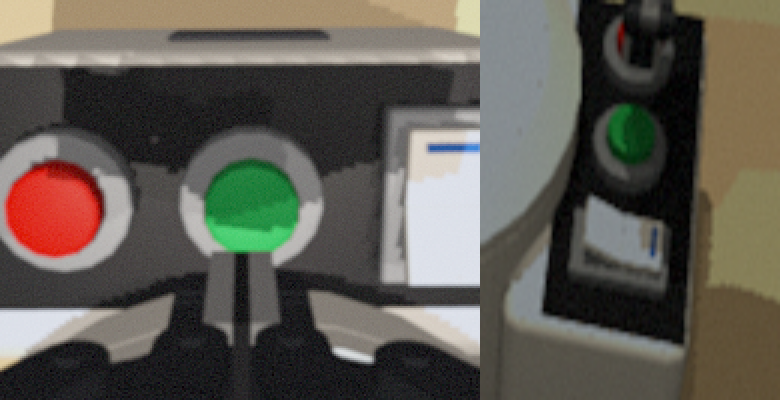

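The rocker's near half now lies level and its far half is raised (right panel, ~(610,225)); the fingers stand over the green key. Pressing it.

Emit:
{"api": "arm_command", "payload": {"commands": [{"travel": [0.001, 0.002, 0.025], "twist": [0, 0, 0], "fingers": 0}, {"travel": [0.001, 0.002, 0.043], "twist": [0, 0, 0], "fingers": 0}, {"travel": [0.001, 0.002, 0.048], "twist": [0, 0, 0], "fingers": 0}, {"travel": [0.001, 0.002, 0.052], "twist": [0, 0, 0], "fingers": 0}, {"travel": [0.001, 0.002, 0.056], "twist": [0, 0, 0], "fingers": 0}, {"travel": [0.001, 0.002, 0.059], "twist": [0, 0, 0], "fingers": 0}, {"travel": [0.001, 0.002, 0.059], "twist": [0, 0, 0], "fingers": 0}]}}

```text
time_s: 7.48
eef_pos: [449.1, 1.9, 155.3]
ee_rot: [[-0.99, -0.144, -0.0], [-0.144, 0.99, 0.003], [-0.0, 0.003, -1.0]]
wrist_force: [-16.7, 1.5, 43.9]
opening: 0.2
finger_force: 22.0
```

Emit:
{"api": "arm_command", "payload": {"commands": [{"travel": [0, 0, -0.015], "twist": [0, 0, 0], "fingers": 0}, {"travel": [0, 0, -0.05], "twist": [0, 0, 0], "fingers": 0}, {"travel": [0, 0, -0.1], "twist": [0, 0, 0], "fingers": 0}, {"travel": [0, 0, -0.14], "twist": [0, 0, 0], "fingers": 0}, {"travel": [0, 0, -0.14], "twist": [0, 0, 0], "fingers": 0}]}}

```text
time_s: 8.1
eef_pos: [451.2, 1.2, 294.7]
ee_rot: [[-0.99, -0.144, 0.008], [-0.144, 0.99, 0.002], [-0.008, 0.0, -1.0]]
wrist_force: [-1.0, -0.0, 0.3]
opening: -0.2
finger_force: 0.0
```

Run:
```python
from h import *
s=env.sense();print(s['time_s'],np.round(s['eef_pos'],1),s['wrist_force'])
cv2.imwrite('pics/w4.png',eyes.capture('wrist')[:,:,::-1])
```

```text
8.1 [451.2   1.2 294.7] [-0.9767761  -0.03295301  0.31939735]
```

View pics/w4.png

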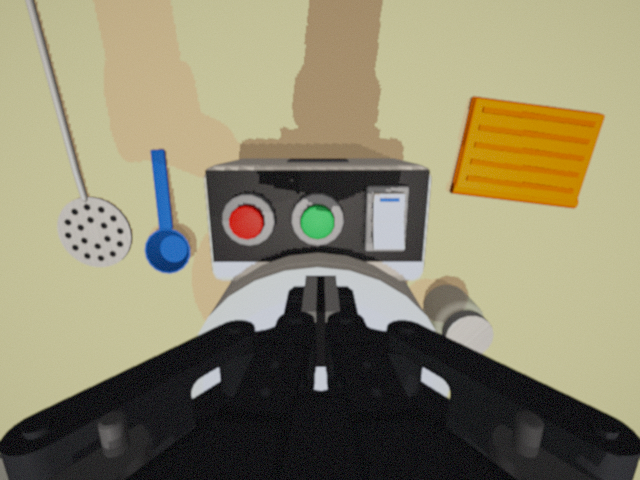

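The green key has sprung back (318,221), the near half of the rocker is down (389,220), the lid is shut and the loose things haven't moved. Handing in.

```bash
python3 -c "
from cell import env
print(env.sign_off())"
```

```text
the job is handed in; nothing more can be done
None
```

The job is handed in at about 8 s of the 45 s: lid shut, then rocker tipped on, then green start key pressed fully down and sprung back; the red cancel key, jar, scoop, skimmer and trivet were left alone.

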